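# Refit the drip tray of a coffee machine on the repair bench

## Task

Refit the coffee machine's drip tray: push it, finger ledge last, up the sloped front of the machine's base and right over the retaining lip against its sprung rear stop, so that the tray's front drops down behind the lip and it stays fully home, lying flat, when you let go. Do not force it, and leave the other things on the bench where they are.

Things in the scene. Friction and masses are not known exactly. Their poses are not given: they have to be found in the camera images.
- machine: Black coffee machine, fixed, 240 wide, 345 high, spout taken off. Origin: bench level, centre line, under the inner face of the lip of its grey base pan. x points into the machine (push direction), y left, z up. In its frame, mm: ramp 168 wide from height 0 at x -70 to 18 at x -8; the housing begins at x 110, with a bay for the tray 148 wide, open up to 100 high.
- lip (a point): Retaining lip of the base pan: middle of its crest's inner edge (machine frame x 0, y 0, z 18 mm). Same axes as the machine. The crest is flat, 18 mm above the bench, 8 mm deep (x -8 to 0). Behind it an upright face drops 6 mm to the flat pan floor, 12 mm above the bench.
- guides (a point): Midway between the front ends of the two upright side guides of the pan, on their top level (machine frame x -10, y 0, z 34 mm). Inner faces 74 mm either side of the centre line from there inward; outward they flare to 90 mm either side at machine x -59. Axes as the machine's.
- stop (a point): Middle of the rigid rear stop of the bay (machine frame x 185, y 0, z 42 mm), so 5 mm of overtravel behind home. A sprung plunger stands 10 mm out of it and pushes the tray outward: 2 N at first touch, 4.5 N with the tray home, 7 N at the rigid stop.
- tray: Black drip tray, dark grille on top, loose, 0.4 to 0.7 kg, 180 long (x), 140 wide (y), 60 high, too wide to grasp. Origin: centre of its flat underside; x points to its rear, which enters first. Starts before the ramp, askew, off the centre line. Home: flat on the pan floor, front edge behind the lip, pressed against it by the plunger: origin at machine x 90, y 0, z 12 mm, axes parallel.
- ledge (a point): Finger ledge along the tray's whole front: middle of its top where it meets the riser (tray frame x -72, y 0, z 26 mm), axes as the tray's. The ledge top is flat, 18 mm deep (x -90 to -72); the riser is an upright face from 26 to 60 mm high. Pushing hard on the riser, friction can hold the tray's front up on the lip; the tray's front rises up to 25 mm while crossing.
- grounds_bin: Open black box (coffee grounds container), 100 x 85 x 90 high; origin at the centre of its underside. To be left alone.
- spout: Removed coffee spout, black block 50 x 62 x 50 high with two bright tubes 29 thick sticking out 50 along its -x; origin under the block's centre. To be left alone.
- jug: Steel mug, 76 across, 85 high; origin at the centre of its underside. To be left alone.
- screwdriver: Screwdriver lying on the bench, yellow handle, about 200 long along its x; origin at its underside. To be left alone.

How it is judged:
By the outcome, as a careful person would: the job done as asked, in the order asked, and still so for the second after the job is handed in, with the robot touching nothing.
It also fails if it takes over 58 s, if anything falls off the work surface, if the arm or the gripper's body presses on something with over 40 N, if the wrist force passes 120 N, or if a joint passes its speed limit or range.

## Robot

A 6-joint arm with a two-finger parallel gripper is mounted at the origin on the work surface. World frame = base frame: x ahead of the robot, y to its left, z up, the work surface at z = 0. Lengths are in m, angles in rad, forces in N, time in s.
With the tool pointing down it reaches from about 0.3 to 0.775 m from the base axis. Payload 14.6 kg.
Tool frame: the origin (TCP) lies between the finger pads; the fingertips stand 19 mm ahead of it and the grasp point (between the pads) is the TCP (ctrl.finger_overhang is the distance from the TCP to the fingertips, in m); z points along the fingers, y is the direction in which the jaws open and shut (so a half turn about z gives the same grasp; the last joint's range is limited). The gripper opens to 94 mm and grips with 3 to 60 N. Pads are 16 mm wide; open, the fingers measure 119 mm over their backs; the gripper's body (75 mm by 177 mm) begins 78 mm behind the grasp point.
Start: joints at [-1.223, 0.3, 1.521, -0, 1.321, -0.067], TCP at [0.222, -0.503, 0.224] pointing down, gripper open.
Joint ranges: [-3.03, 3.03], [-0.79, 2.21], [0.23, 2.52], [-1.04, 4.18], [0, 3.07], [-2.55, 2.55]. Speed limits (rad/s): [2.22, 2.22, 2.57, 3.14, 3.14, 3.14].

## Interface

Orientations are given as [roll, pitch, yaw] about the fixed x, y, z axes, in that order (R = Rz(yaw) Ry(pitch) Rx(roll)).
In Python, from station import ctrl gives the robot as it stands.
- The arm moves only by the tool send_rows, never from a script. Its argument "series" is a list of rows, each a list of 7 numbers: the turn, a rotation vector about the tool's x, y, z in degrees, then the shift along the tool's x, y, z in m, then the gripper's target within -1 to 1 (fully open at 1, half-way at 0, shut at -1). A call has 1 to 8 rows; each row is the pose to reach, as a shift and turn from the pose commanded when the call began, along the tool's axes at that moment; what a row does not reach only later rows make up. A row lasts 1/10 s, in which the tool goes at most 50 mm and 8.59 degrees, less where a joint would pass 70% of its speed; a pose out of reach is approached as far as the arm can. A call with a gripper value outside its range is refused whole. The fingers move at their own pace and stop on an object; "force" is the grip in N (left out, the last holds). Time passes only in rows, so rows that repeat a pose let the fingers close. It gives the time, the measured TCP pose, the force and the opening at its end, in the units of the state.
- ctrl.get_obs(): the state, without advancing time (a new reading comes with each control period).
- ctrl.camera(name): name is "side" or "top" or "wrist"; returns a dict with "pixels" (400x640x3 uint8, red, green, blue), "z_map" (400x640 float32, m along the optical axis (not along the pixel's ray), 0 where there is no reading), "fov_y" (degrees; the focal length in pixels is half the picture's height over the tangent of half this angle, whatever the lens; pixels are square), "cx", "cy" (the principal point, pixels), "k1" (the pictures are not rectified: a ray, as slopes to the right and down, at radius r is drawn at 1 + k1 r^2 times it, then the intrinsics apply), "R" (3x3) and "t" (3): a world point X has camera coordinates R X + t. Camera axes: x right, y down, z forward; pixel columns grow to the right and rows downward; lengths in m; the calibration is good to about 2 mm. A picture is of the moment at which its call begins.
- ctrl.hand_in(): hands the job in, once; it reports no verdict.
The state is a dict: "time_s": time; "qpos": joint angles; "joint_vel": joint speeds; "tau": joint torques, N m; "ee_pos": TCP position; "eef_rot": TCP orientation; "force": force on the tool from outside, world axes, zero at the start; "moment": the same for the moment, N m; "grip_width": finger opening in m.
Only numpy, scipy, OpenCV 4.12 (cv2) and the standard library are available. Lean on these libraries where they do the work, as an engineer would, in place of code of your own. Each camera call takes 0.05 s, during which the arm holds its last target.

## Working session

There is one attempt and no reset: what is moved stays moved. The work goes in short steps, Python scripts to look and compute and a tool call to move; the robot and the scene stay as the last step left them, time stands still between calls to the robot, and variables do not carry over. Pictures are saved under pics/ and viewed, and the job is handed in when it is done.

Besides the shell and the picture viewer there is one more tool, called after ">>>" by a JSON object that holds its "api" and its "payload", one argument or row to a line. send_rows: Moves the arm, as the interface text tells. Its arguments: {"type":"object","properties":{"series":{"type":"array"},"force":{"type":"number"}},"required":["series"]}

```bash
ls; mkdir -p pics; python3 - <<'E'
from station import ctrl
import cv2,numpy as np
o=ctrl.get_obs();print(o)
for n in ["side","top","wrist"]:
    c=ctrl.camera(n);cv2.imwrite(f"pics/{n}0.png",c["pixels"][:,:,::-1]);np.savez(f"{n}0.npz",**c)
    print(n,c["fov_y"],c["cx"],c["cy"],c["k1"],c["R"],c["t"])
E
```

```text
pics
{'time_s': 0.0, 'qpos': array([-1.22261224e+00,  3.00462507e-01,  1.52156037e+00, -5.40131801e-06,
        1.32071146e+00, -6.65840220e-02]), 'joint_vel': array([-0.00087211,  0.0013389 , -0.00199862, -0.0001641 ,  0.00036282,
        0.00014636]), 'tau': array([-3.89761717e-04, -5.31810451e+01, -3.52739954e+01,  7.07970886e-02,
        2.44578416e-02, -1.01313901e-04]), 'ee_pos': array([ 0.22156124, -0.50314136,  0.2238998 ]), 'eef_rot': array([-3.14045315e+00, -7.07415544e-05,  4.14769411e-01]), 'force': array([-0.34993835,  0.52239145, -0.36648467]), 'moment': array([ 0.11223366, -0.01057567,  0.03933526]), 'grip_width': 0.0941320395650005}
side 42.18636031971224 322.0611999269505 203.86379817375987 -0.08080682829429274 [[-9.81377286e-01 -1.92090115e-01 -1.03519523e-04]
 [-1.00884358e-01  5.15870802e-01 -8.50705391e-01]
 [ 1.63465499e-01 -8.34852504e-01 -5.25642776e-01]] [0.52269761 0.03409326 1.44450402]
top 54.253336119384535 315.60383136591446 193.25154747324876 -0.09620367826273432 [[ 8.08717767e-04 -9.99947507e-01  1.02141575e-02]
 [-9.95770561e-01 -1.74364412e-03 -9.18583106e-02]
 [ 9.18712986e-02 -1.00966699e-02 -9.95719700e-01]] [0.10683864 0.52729309 0.90887798]
wrist 71.23618634149756 322.1079115317981 198.4898348515914 -0.027488510614736554 [[ 4.01973025e-01 -9.15651301e-01 -6.19051748e-04]
 [-8.88646302e-01 -3.90280574e-01  2.40808685e-01]
 [-2.20738390e-01 -9.62484776e-02 -9.70572405e-01]] [-0.55075615 -0.02389502  0.39055979]
```

View pics/top0.png

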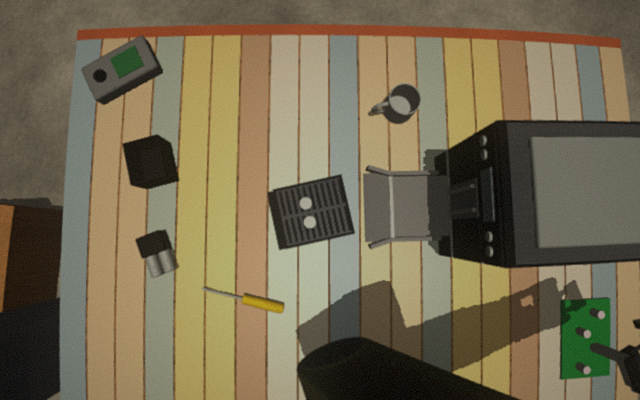

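View pics/side0.png

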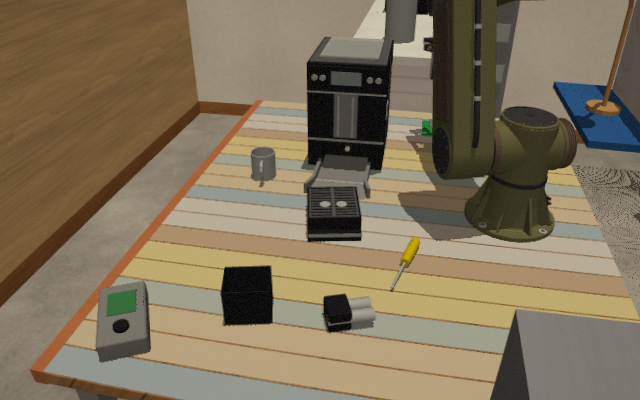

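View pics/wrist0.png

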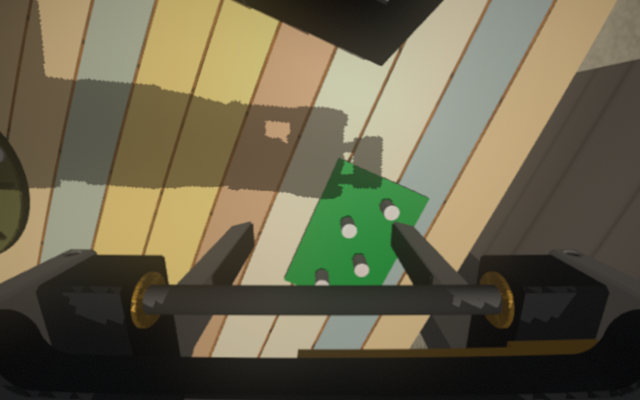

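Top: tray at about (311,212), ramp/pan at (365–435, 170–245), machine to the right (−y). Bin (150,162), spout (155,253), jug (400,103), screwdriver (250,300). Next I measure with depth.

```bash
cat > h.py <<'E'
import numpy as np,cv2
def K(c):
    f=200/np.tan(np.radians(float(c["fov_y"]))/2); return np.array([[f,0,float(c["cx"])],[0,f,float(c["cy"])],[0,0,1.]])
def cloud(c):
    h,w=c["z_map"].shape; u,v=np.meshgrid(np.arange(w),np.arange(h))
    p=np.stack([u,v],-1).reshape(-1,1,2).astype(float)
    s=cv2.undistortPoints(p,K(c),np.array([float(c["k1"]),0,0,0])).reshape(h,w,2)
    z=c["z_map"].astype(float); P=np.dstack([s[...,0]*z,s[...,1]*z,z])
    W=(P-c["t"])@c["R"]; W[z==0]=np.nan; return W
def proj(c,X):
    X=np.atleast_2d(X); r,_=cv2.Rodrigues(np.array(c["R"])); 
    return cv2.projectPoints(X,r,np.array(c["t"]),K(c),np.array([float(c["k1"]),0,0,0]))[0].reshape(-1,2)
E
python3 - <<'E'
from h import *
for n in ["top","side"]:
    c=np.load(f"{n}0.npz");W=cloud(c)
    # height map raster
    P=W.reshape(-1,3); ok=np.isfinite(P[:,0])
    img=cv2.resize(c["pixels"][:,:,::-1],None,fx=1,fy=1)
    if n=="top":
        for r in [200,212,222]:
            print(r,[(u,*np.round(W[r,u]*1000).astype(int)) for u in range(262,450,5)])
        for u in [290,311,340,380,400,420]:
            print(u,[(r,*np.round(W[r,u]*1000).astype(int)) for r in range(160,256,5)])
    sel=ok&(P[:,2]>.05)&(P[:,2]<.07)&(P[:,0]>.3)&(P[:,0]<.65)&(P[:,1]<.15)&(P[:,1]>-.1)
    q=P[sel];print(n,len(q),q.min(0),q.max(0),cv2.minAreaRect((q[:,:2]*1000).astype(np.float32)), np.median(q[:,2]))
# crops
c=np.load("top0.npz")["pixels"][:,:,::-1]
cv2.imwrite("pics/crop_top.png",cv2.resize(c[150:270,255:455],None,fx=4,fy=4,interpolation=cv2.INTER_CUBIC))
c=np.load("side0.npz")["pixels"][:,:,::-1]
cv2.imwrite("pics/crop_side.png",cv2.resize(c[130:250,270:410],None,fx=5,fy=5,interpolation=cv2.INTER_CUBIC))
E
```

```text
200 [(262, np.int64(512), np.int64(238), np.int64(1)), (267, np.int64(512), np.int64(226), np.int64(2)), (272, np.int64(511), np.int64(211), np.int64(26)), (277, np.int64(508), np.int64(196), np.int64(61)), (282, np.int64(508), np.int64(185), np.int64(63)), (287, np.int64(508), np.int64(173), np.int64(62)), (292, np.int64(508), np.int64(162), np.int64(61)), (297, np.int64(508), np.int64(151), np.int64(60)), (302, np.int64(508), np.int64(139), np.int64(61)), (307, np.int64(508), np.int64(128), np.int64(62)), (312, np.int64(508), np.int64(116), np.int64(61)), (317, np.int64(508), np.int64(105), np.int64(63)), (322, np.int64(508), np.int64(93), np.int64(61)), (327, np.int64(508), np.int64(82), np.int64(64)), (332, np.int64(508), np.int64(70), np.int64(61)), (337, np.int64(508), np.int64(59), np.int64(65)), (342, np.int64(508), np.int64(48), np.int64(64)), (347, np.int64(513), np.int64(30), np.int64(1)), (352, np.int64(513), np.int64(18), np.int64(1)), (357, np.int64(513), np.int64(6), np.int64(-1)), (362, np.int64(513), np.int64(-6), np.int64(1)), (367, np.int64(513), np.int64(-18), np.
[... 10528 characters left out ...]
64(439), np.int64(-145), np.int64(14)), (235, np.int64(427), np.int64(-145), np.int64(15)), (240, np.int64(416), np.int64(-139), np.int64(35)), (245, np.int64(403), np.int64(-147), np.int64(4)), (250, np.int64(390), np.int64(-148), np.int64(0)), (255, np.int64(378), np.int64(-148), np.int64(2))]
top 3143 [0.40340839 0.02018429 0.05658577] [0.56653526 0.14996488 0.06750792] ((485.6679992675781, 98.98941040039062), (140.54049682617188, 133.0361785888672), 12.458085060119629) 0.06154944987049701
side 1132 [0.4024524  0.02052687 0.05609496] [0.56368598 0.14993814 0.06690181] ((482.9507141113281, 95.78053283691406), (138.16744995117188, 137.54197692871094), 11.993066787719727) 0.06111697412631653
```

View pics/crop_top.png

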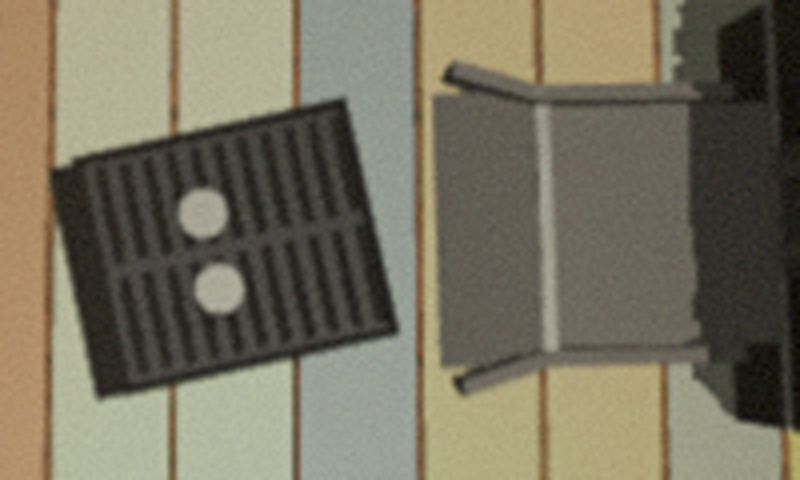

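View pics/crop_side.png

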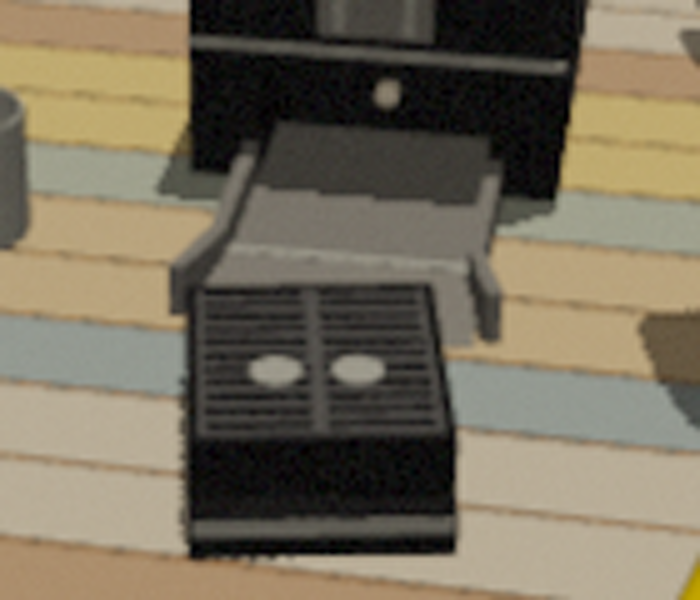

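```bash
python3 - <<'E'
from h import *
c=np.load("top0.npz");W=cloud(c);P=W.reshape(-1,3)
s=np.load("side0.npz");Q=cloud(s).reshape(-1,3)
def box(P,x,y,z): 
    return P[(P[:,0]>x[0])&(P[:,0]<x[1])&(P[:,1]>y[0])&(P[:,1]<y[1])&(P[:,2]>z[0])&(P[:,2]<z[1])]
for n,p in(("top",P),("side",Q)):
    q=box(p,(.35,.65),(0.0,.3),(.055,.07)); print(n,"tray top",len(q),cv2.minAreaRect((q[:,:2]*1000).astype(np.float32)))
    q=box(p,(.3,.65),(0.0,.3),(.018,.07)); print(n,"tray all",len(q),cv2.minAreaRect((q[:,:2]*1000).astype(np.float32)))
    q=box(p,(.2,.75),(-.7,-.1),(.335,.355)); print(n,"mach top",len(q),cv2.minAreaRect((q[:,:2]*1000).astype(np.float32)))
    q=box(p,(.3,.7),(-.35,-.15),(.12,.3)); print(n,"front",len(q), q.min(0),q.max(0))
    if len(q)>50:
        l=cv2.fitLine((q[:,:2]).astype(np.float32),cv2.DIST_HUBER,0,.001,.001).ravel(); print(l)
# guides in top: z>.026
for y in np.arange(-.2,0.0,.01):
    q=box(P,(.36,.62),(y,y+.01),(.025,.045)); a=q[q[:,0]>.49];b=q[q[:,0]<.49]
    if len(a) and len(b): print(round(y,3),a[:,0].min().round(4),a[:,0].max().round(4),b[:,0].min().round(4),b[:,0].max().round(4))
# lip edges from intensity
g=c["pixels"].astype(float).mean(2)
for r in range(180,236,6):
    print(r,g[r,382:400].round().astype(int), [ (W[r,k]*1000).round()[1] for k in (388,391,394)])
E
```

```text
top tray top 4330 ((482.5019226074219, 113.3252944946289), (140.10865783691406, 162.64483642578125), 12.713744163513184)
top tray all 4730 ((480.38775634765625, 122.56184387207031), (140.13804626464844, 181.60972595214844), 12.728538513183594)
top mach top 9673 ((418.4885559082031, -308.1164855957031), (274.5943603515625, 426.64556884765625), 87.36427307128906)
top front 4121 [ 0.37879547 -0.19253059  0.12006977] [ 0.61997206 -0.17467359  0.29997915]
[ 0.9997713   0.0213849   0.49217772 -0.18735647]
side tray top 1707 ((478.9106750488281, 112.89500427246094), (137.8605194091797, 172.56289672851562), 12.384511947631836)
side tray all 2569 ((477.0478515625, 121.80970001220703), (138.19204711914062, 190.83761596679688), 12.217423439025879)
side mach top 1640 ((435.59820556640625, -373.8232421875), (370.3009338378906, 395.3533630371094), 1.213192343711853)
side front 4376 [ 0.37799057 -0.3395917   0.12005272] [ 0.61678119 -0.16897693  0.29999215]
[ 0.9995081   0.03136299  0.47079518 -0.18620831]
-0.2 0.5731 0.5737 0.3827 0.425
-0.19 0.573 0.6182 0.38 0.4249
-0.18 0.5727 0.5828 0.4155 0.4
[... 1162 characters left out ...]
, np.float64(-82.0)]
210 [ 96  90  94  92  89  92  89 100 126 154 152 132 110 100 102 101 100 101] [np.float64(-67.0), np.float64(-74.0), np.float64(-83.0)]
216 [ 91  91  88  94  90  89  89  98 125 150 155 143 108  98 105 106 100  99] [np.float64(-67.0), np.float64(-74.0), np.float64(-82.0)]
222 [ 96  92  91  94  89  93  97  98 122 148 157 139 117 101 103 103 104 103] [np.float64(-67.0), np.float64(-73.0), np.float64(-82.0)]
228 [ 87  92  97  91  87  90  97  89 119 152 159 149 122 102 103 101 101 104] [np.float64(-66.0), np.float64(-73.0), np.float64(-82.0)]
234 [ 96  90  90  93  93  95  91  91 111 143 156 156 128 106 100 107 101 106] [np.float64(-66.0), np.float64(-74.0), np.float64(-80.0)]
```

```bash
cat >> h.py <<'E'
from scipy.spatial.transform import Rotation as Ro
def rows(pts,cur=None,g=1):
    """pts: (x,y,z,yawdeg) world, tool down; prints rows in tool frame"""
    if cur is None:
        from station import ctrl
        o=ctrl.get_obs();cur=(o["ee_pos"],o["eef_rot"])
    R0=Ro.from_euler('xyz',cur[1]);p0=np.array(cur[0])
    for x,y,z,w in pts:
        R=Ro.from_euler('xyz',[np.pi,0,np.radians(w)])
        r=(R0.inv()*R).as_rotvec(degrees=True);s=R0.inv().apply(np.array([x,y,z])-p0)
        print([*(float(a) for a in r.round(1)+0.),*(float(a) for a in s.round(4)+0.),g])
M=np.array([.497,-.079]);MY=-88.75
def m2w(x,y):
    a=np.radians(MY);return M+np.array([x*np.cos(a)-y*np.sin(a),x*np.sin(a)+y*np.cos(a)])
E
python3 - <<'E'
from h import *
pts=[(.222,-.503,.27,23.8),(.222,-.503,.32,23.8),(.222,-.503,.37,23.8),(.222,-.50,.42,23.8),(.24,-.46,.42,32),(.26,-.42,.42,40),(.28,-.38,.42,48),(.30,-.34,.42,56)]
rows(pts)
E
```

```text
[0.0, 0.0, 0.0, 0.0005, -0.0001, -0.046, 1]
[0.0, 0.0, 0.0, 0.0005, -0.0001, -0.096, 1]
[0.0, 0.0, 0.0, 0.0005, -0.0001, -0.146, 1]
[0.0, 0.0, 0.0, 0.0017, -0.0029, -0.196, 1]
[0.0, 0.0, -8.2, 0.0343, -0.0323, -0.1959, 1]
[0.0, 0.0, -16.2, 0.0687, -0.0608, -0.1959, 1]
[0.0, 0.0, -24.2, 0.1031, -0.0894, -0.1959, 1]
[0.0, 0.0, -32.2, 0.1375, -0.1179, -0.1959, 1]
```

>>> {"api": "send_rows", "payload": {
  "series": [
    [0,0,0,0,0,-0.046,1],
    [0,0,0,0,0,-0.096,1],
    [0,0,0,0,0,-0.146,1],
    [0,0,0,0.002,-0.003,-0.196,1],
    [0,0,-8.2,0.034,-0.032,-0.196,1],
    [0,0,-16.2,0.069,-0.061,-0.196,1],
    [0,0,-24.2,0.103,-0.089,-0.196,1],
    [0,0,-32.2,0.138,-0.118,-0.196,1]
  ]
}}

```text
time_s: 0.95
ee_pos: [0.3007, -0.3382, 0.4202]
eef_rot: [-3.141, -0.0, 0.982]
force: [1.1, -0.7, 0.2]
grip_width: 0.0936
```

```bash
python3 - <<'E'
from h import *
rows([(.32,-.295,.42,62),(.34,-.25,.42,68),(.36,-.205,.42,74),(.375,-.16,.42,80),(.39,-.112,.42,86),(.405,-.064,.42,92),(.42,-.016,.42,98),(.43,.032,.42,102.7)])
E
```

```text
[0.0, 0.0, -5.7, 0.0466, -0.0079, 0.0002, 1]
[0.0, 0.0, -11.7, 0.0951, -0.0163, 0.0002, 1]
[0.0, 0.0, -17.7, 0.1437, -0.0246, 0.0002, 1]
[0.0, 0.0, -23.7, 0.1894, -0.0372, 0.0003, 1]
[0.0, 0.0, -29.7, 0.2377, -0.0513, 0.0003, 1]
[0.0, 0.0, -35.7, 0.2859, -0.0655, 0.0003, 1]
[0.0, 0.0, -41.7, 0.3342, -0.0797, 0.0003, 1]
[0.0, 0.0, -46.4, 0.3796, -0.0981, 0.0003, 1]
```

>>> {"api": "send_rows", "payload": {
  "series": [
    [0,0,-5.7,0.047,-0.008,0,1],
    [0,0,-11.7,0.095,-0.016,0,1],
    [0,0,-17.7,0.144,-0.025,0,1],
    [0,0,-23.7,0.189,-0.037,0,1],
    [0,0,-29.7,0.238,-0.051,0,1],
    [0,0,-35.7,0.286,-0.066,0,1],
    [0,0,-41.7,0.334,-0.08,0,1],
    [0,0,-46.4,0.38,-0.098,0,1]
  ]
}}

```text
time_s: 1.75
ee_pos: [0.4318, 0.0315, 0.4203]
eef_rot: [-3.141, 0.0, 1.791]
force: [0.6, 0.0, 0.8]
grip_width: 0.094
```

```bash
python3 - <<'E'
from h import *
rows([(.435,.08,.42,102.7),(.44,.128,.41,102.7),(.445,.17,.385,102.7),(.453,.21,.355,102.7),(.456,.232,.312,102.7),(.456,.233,.263,102.7),(.456,.233,.215,102.7),(.456,.233,.17,102.7)])
E
```

```text
[0.0, 0.0, -0.1, 0.0466, 0.0137, 0.0003, 1]
[0.0, 0.0, -0.1, 0.0924, 0.029, 0.0103, 1]
[0.0, 0.0, -0.1, 0.1323, 0.0431, 0.0353, 1]
[0.0, 0.0, -0.1, 0.1696, 0.0596, 0.0653, 1]
[0.0, 0.0, -0.1, 0.1904, 0.0673, 0.1083, 1]
[0.0, 0.0, -0.1, 0.1914, 0.0676, 0.1573, 1]
[0.0, 0.0, -0.1, 0.1914, 0.0676, 0.2053, 1]
[0.0, 0.0, -0.1, 0.1914, 0.0676, 0.2503, 1]
```

>>> {"api": "send_rows", "payload": {
  "series": [
    [0,0,0,0.047,0.014,0,1],
    [0,0,0,0.092,0.029,0.01,1],
    [0,0,0,0.132,0.043,0.035,1],
    [0,0,0,0.17,0.06,0.065,1],
    [0,0,0,0.19,0.067,0.108,1],
    [0,0,0,0.191,0.067,0.157,1],
    [0,0,0,0.191,0.067,0.205,1],
    [0,0,0,0.191,0.067,0.25,1]
  ]
}}

```text
time_s: 2.55
ee_pos: [0.4556, 0.2303, 0.1682]
eef_rot: [-3.141, 0.0, 1.787]
force: [0.1, 0.5, -0.7]
grip_width: 0.0942
```

```bash
python3 - <<'E'
from h import *
from station import ctrl
o=ctrl.get_obs();print(o["ee_pos"],o["qpos"].round(2),o["force"])
c=ctrl.camera("wrist");cv2.imwrite("pics/w1.png",c["pixels"][:,:,::-1])
W=cloud(c);P=W.reshape(-1,3)
# ledge
q=P[(P[:,2]>.053)&(P[:,2]<.07)&(P[:,0]>.36)&(P[:,0]<.62)&(P[:,1]<.25)&(P[:,1]>0)]
print(len(q),cv2.minAreaRect((q[:,:2]*1000).astype(np.float32)))
q=P[(P[:,2]>.018)&(P[:,2]<.034)&(P[:,0]>.36)&(P[:,0]<.62)&(P[:,1]<.25)&(P[:,1]>.15)]
print(len(q),cv2.minAreaRect((q[:,:2]*1000).astype(np.float32)),np.median(q[:,2]))
rows([(.456,.233,.13,102.7),(.456,.233,.10,102.7),(.456,.233,.075,102.7),(.456,.233,.064,102.7)])
E
```

```text
[0.45560212 0.23032823 0.16823348] [ 0.4   0.27  1.7  -0.    1.18  0.18] [ 0.10248219  0.47246655 -0.72843821]
10853 ((481.2821044921875, 118.68714904785156), (140.22718811035156, 149.11842346191406), 12.639162063598633)
2461 ((463.4864501953125, 200.0555877685547), (140.62283325195312, 20.039203643798828), 12.709307670593262) 0.026245925542126822
[-0.6, 0.1, -0.3, 0.0032, 0.004, 0.0313, 1]
[-0.6, 0.1, -0.3, 0.0033, 0.0043, 0.0613, 1]
[-0.6, 0.1, -0.3, 0.0033, 0.0045, 0.0863, 1]
[-0.6, 0.1, -0.3, 0.0034, 0.0046, 0.0973, 1]
```

View pics/w1.png

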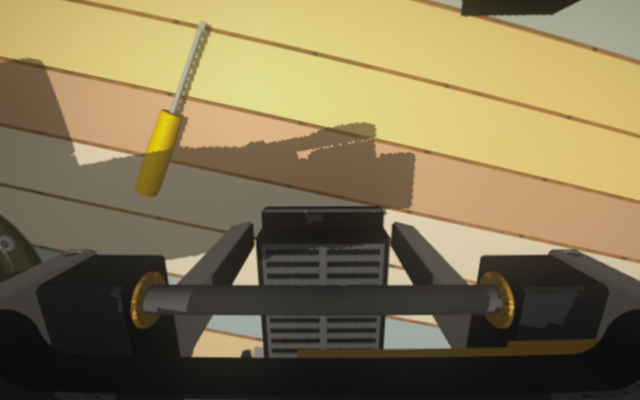

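>>> {"api": "send_rows", "payload": {
  "series": [
    [0,0,0,0,0,0.04,1],
    [0,0,0,0,0,0.08,1],
    [0,0,0,0,0,0.104,1],
    [0,0,0,-0.01,0,0.104,1],
    [0,0,0,-0.018,0,0.104,1],
    [0,0,0,-0.024,0,0.104,1]
  ]
}}

```text
time_s: 3.2
ee_pos: [0.4626, 0.2062, 0.0685]
eef_rot: [3.139, -0.0, 1.786]
force: [0.1, -0.3, -0.7]
grip_width: 0.0941
```

>>> {"api": "send_rows", "payload": {
  "series": [
    [0,0,0,-0.003,0,0,1],
    [0,0,0,-0.006,0,0,1],
    [0,0,0,-0.009,0,0,1],
    [0,0,0,-0.012,0,0,1]
  ]
}}

```text
time_s: 3.6
ee_pos: [0.4642, 0.1954, 0.067]
eef_rot: [3.141, -0.001, 1.787]
force: [-0.6, 2.9, 2.2]
grip_width: 0.0939
```

>>> {"api": "send_rows", "payload": {
  "series": [
    [0,0,0,-0.005,0.001,0,1],
    [0,0,0,-0.01,0.002,0,1],
    [0,0,0,-0.015,0.003,0,1],
    [0,0,0,-0.02,0.004,0,1],
    [0,0,0,-0.025,0.005,0,1],
    [0,0,0,-0.03,0.006,0,1],
    [0,0,0,-0.033,0.007,0,1],
    [0,0,0,-0.033,0.007,0,1]
  ]
}}

```text
time_s: 4.4
ee_pos: [0.4781, 0.1638, 0.0663]
eef_rot: [-3.142, 0.001, 1.786]
force: [-1.0, 0.1, 0.6]
grip_width: 0.0941
```

```bash
cat >> h.py <<'E'
def look(tag,cams=("top",)):
    from station import ctrl
    o=ctrl.get_obs();print("t",round(o["time_s"],2),"tcp",o["ee_pos"].round(4),"yaw",np.degrees(o["eef_rot"][2]).round(2),"F",o["force"].round(1),"M",o["moment"].round(2))
    a=np.radians(MY);d=np.array([np.cos(a),np.sin(a)]);l=np.array([-np.sin(a),np.cos(a)])
    r=o["ee_pos"][:2]-M;print("tcp in machine mm",(r@d*1000).round(1),(r@l*1000).round(1))
    out={}
    for n in cams:
        c=ctrl.camera(n);out[n]=c;cv2.imwrite(f"pics/{n}_{tag}.png",c["pixels"][:,:,::-1])
    return o,out
E
python3 - <<'E'
from h import *
o,c=look("a",("top","wrist"))
for n in c:
    P=cloud(c[n]).reshape(-1,3)
    q=P[(P[:,2]>.045)&(P[:,2]<.085)&(P[:,0]>.36)&(P[:,0]<.62)&(P[:,1]<.16)&(P[:,1]>-.1)]
    print(n,len(q),cv2.minAreaRect((q[:,:2]*1000).astype(np.float32)))
cv2.imwrite("pics/crop_a.png",cv2.resize(c["top"]["pixels"][150:270,255:455,::-1],None,fx=4,fy=4))
E
```

```text
t 4.4 tcp [0.4781 0.1638 0.0663] yaw 102.35 F [-1.   0.1  0.6] M [-0.02 -0.11  0.01]
tcp in machine mm -243.1 -13.6
top 2820 ((500.1516418457031, 65.8732681274414), (140.47216796875, 142.98968505859375), 12.245104789733887)
wrist 13500 ((487.6676330566406, 123.29216003417969), (141.08193969726562, 98.17857360839844), 11.060367584228516)
```

View pics/crop_a.png

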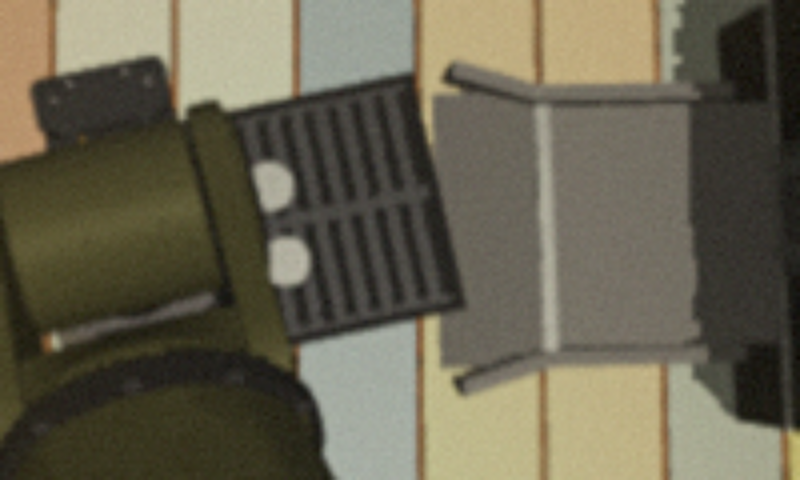

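View pics/wrist_a.png

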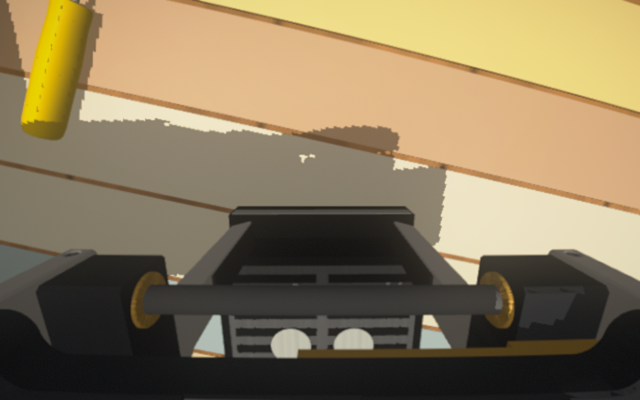

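```bash
python3 - <<'E'
from h import *
L=[]
for k in np.linspace(0,1,8)[1:]:
    p=m2w(-.243+k*.025,-.0136+.0136*k);L.append((*p,.067,102.35-11.1*k))
rows(L)
E
```

```text
[0.0, 0.0, 1.6, -0.0043, 0.0014, -0.0008, 1]
[0.0, 0.0, 3.2, -0.0081, 0.0026, -0.0008, 1]
[0.0, 0.0, 4.8, -0.012, 0.0038, -0.0008, 1]
[0.0, 0.0, 6.4, -0.0159, 0.005, -0.0008, 1]
[0.0, 0.0, 7.9, -0.0198, 0.0062, -0.0007, 1]
[0.0, 0.0, 9.5, -0.0237, 0.0075, -0.0007, 1]
[0.0, 0.0, 11.1, -0.0275, 0.0087, -0.0007, 1]
```

>>> {"api": "send_rows", "payload": {
  "series": [
    [0,0,1.6,-0.004,0.0013,0,1],
    [0,0,3.2,-0.008,0.0026,0,1],
    [0,0,4.8,-0.012,0.0038,0,1],
    [0,0,6.4,-0.016,0.005,0,1],
    [0,0,7.9,-0.02,0.0062,0,1],
    [0,0,9.5,-0.024,0.0075,0,1],
    [0,0,11.1,-0.0275,0.0087,0,1],
    [0,0,11.1,-0.0275,0.0087,0,1]
  ]
}}

```text
time_s: 5.3
ee_pos: [0.4924, 0.1389, 0.0664]
eef_rot: [-3.142, 0.0, 1.591]
force: [0.6, 0.1, -0.7]
grip_width: 0.094
```

```bash
python3 - <<'E'
from h import *
o,c=look("b",("top","side"))
P=cloud(c["top"]).reshape(-1,3)
q=P[(P[:,2]>.05)&(P[:,2]<.085)&(P[:,0]>.4)&(P[:,0]<.6)&(P[:,1]<.1)&(P[:,1]>-.1)]
r=cv2.minAreaRect((q[:,:2]*1000).astype(np.float32));print(len(q),r)
a=np.radians(MY);d=np.array([np.cos(a),np.sin(a)]);l=np.array([-np.sin(a),np.cos(a)])
b=cv2.boxPoints(r)/1000-M;print(np.c_[b@d,b@l].round(4))
cv2.imwrite("pics/crop_b.png",cv2.resize(c["top"]["pixels"][150:270,255:455,::-1],None,fx=4,fy=4))
cv2.imwrite("pics/crops_b.png",cv2.resize(c["side"]["pixels"][130:250,270:410,::-1],None,fx=4,fy=4))
E
```

```text
t 5.3 tcp [0.4924 0.1389 0.0664] yaw 91.16 F [ 0.6  0.1 -0.7] M [-0.03 -0.09 -0.08]
tcp in machine mm -217.9 0.2
2439 ((495.80706787109375, 32.60285949707031), (139.85733032226562, 131.69921875), 1.0423023700714111)
[[-0.1777 -0.0684]
 [-0.046  -0.0689]
 [-0.0455  0.0709]
 [-0.1772  0.0714]]
```

View pics/crop_b.png

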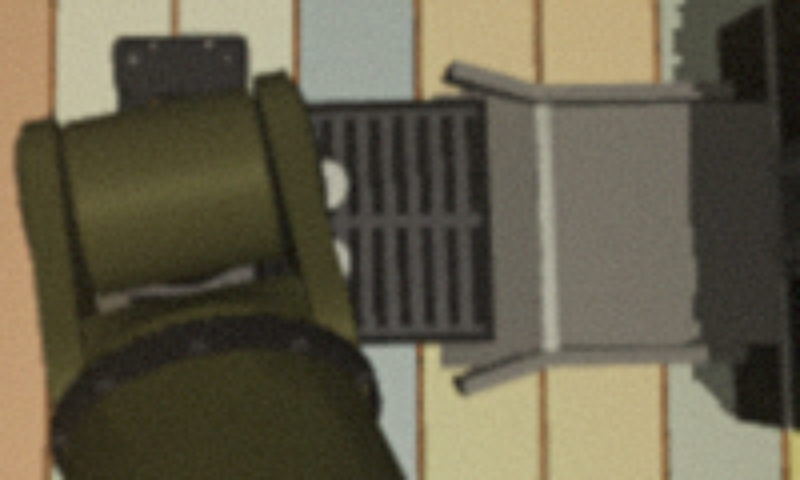

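View pics/crops_b.png

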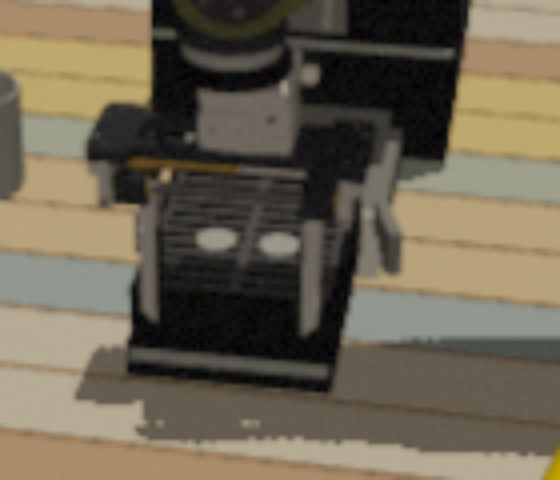

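>>> {"api": "send_rows", "payload": {
  "series": [
    [0,0,0,-0.005,0,0,1],
    [0,0,0,-0.01,0,-0.001,1],
    [0,0,0,-0.016,0,-0.002,1],
    [0,0,0,-0.022,0,-0.003,1],
    [0,0,0,-0.028,0,-0.003,1],
    [0,0,0,-0.034,0,-0.003,1],
    [0,0,0,-0.04,-0.0005,-0.003,1],
    [0,0,0,-0.046,-0.0005,-0.003,1]
  ]
}}

```text
time_s: 6.2
ee_pos: [0.4929, 0.0929, 0.0696]
eef_rot: [3.141, -0.0, 1.593]
force: [0.1, 3.3, 0.8]
grip_width: 0.0938
```

```bash
cat >> h.py <<'E'
def meas(c,lo=-.09,ymax=.1):
    P=cloud(c).reshape(-1,3)
    q=P[(P[:,2]>.052)&(P[:,2]<.088)&(P[:,0]>.4)&(P[:,0]<.6)&(P[:,1]<ymax)&(P[:,1]>lo)]
    r=cv2.minAreaRect((q[:,:2]*1000).astype(np.float32));print(len(q),r)
    a=np.radians(MY);d=np.array([np.cos(a),np.sin(a)]);l=np.array([-np.sin(a),np.cos(a)])
    b=cv2.boxPoints(r)/1000-M;print(np.c_[b@d,b@l].round(4))
    m=q[:,:2]-M;xs=m@d
    A=np.c_[xs,np.ones(len(xs))];print("pitch slope,z0",np.linalg.lstsq(A,q[:,2],rcond=None)[0].round(4))
E
python3 - <<'E'
from h import *
o,c=look("c",("top",))
meas(c["top"],-.15)
cv2.imwrite("pics/crop_c.png",cv2.resize(c["top"]["pixels"][150:270,255:455,::-1],None,fx=4,fy=4))
E
```

```text
t 6.2 tcp [0.4929 0.0929 0.0696] yaw 91.26 F [0.1 3.3 0.8] M [ 0.6  -0.04  0.02]
tcp in machine mm -171.9 -0.4
1944 ((497.7453308105469, -17.819114685058594), (138.76414489746094, 122.68708038330078), 0.019373441115021706)
[[-0.124  -0.066 ]
 [-0.0013 -0.0686]
 [ 0.0017  0.0701]
 [-0.121   0.0728]]
pitch slope,z0 [0.1018 0.0805]
```

View pics/crop_c.png

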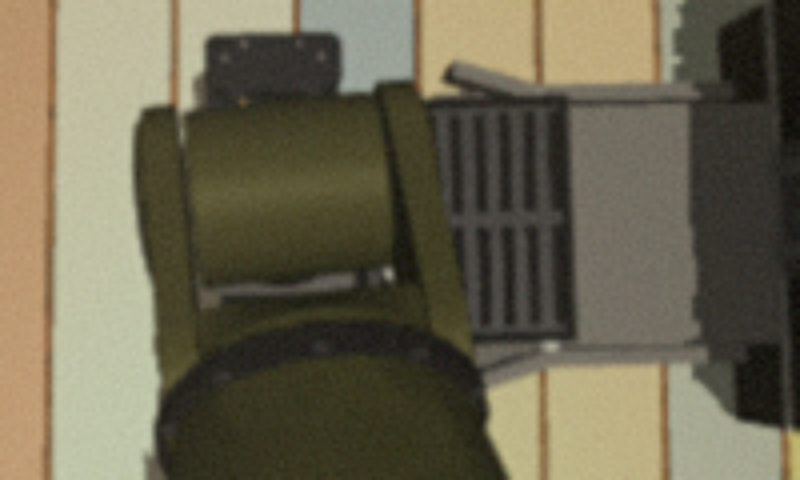

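>>> {"api": "send_rows", "payload": {
  "series": [
    [0,0,0,-0.006,0,0,1],
    [0,0,0,-0.012,-0.0005,0,1],
    [0,0,0,-0.018,-0.001,0,1],
    [0,0,0,-0.024,-0.001,0,1],
    [0,0,0,-0.03,-0.001,0,1],
    [0,0,0,-0.036,-0.001,0,1],
    [0,0,0,-0.042,-0.001,-0.001,1],
    [0,0,0,-0.048,-0.001,-0.002,1]
  ]
}}

```text
time_s: 7.05
ee_pos: [0.4927, 0.0448, 0.0714]
eef_rot: [-3.141, 0.0, 1.593]
force: [-0.2, 3.4, -0.2]
grip_width: 0.0942
```

>>> {"api": "send_rows", "payload": {
  "series": [
    [0,0,0,-0.006,0,-0.001,1],
    [0,0,0,-0.012,0,-0.002,1],
    [0,0,0,-0.018,0,-0.003,1],
    [0,0,0,-0.024,0,-0.004,1]
  ]
}}

```text
time_s: 7.45
ee_pos: [0.4935, 0.021, 0.0757]
eef_rot: [3.141, -0.0, 1.593]
force: [-0.8, 5.2, 3.0]
grip_width: 0.0939
```

```bash
python3 - <<'E'
from h import *
o,c=look("d",("top","side"))
meas(c["top"],-.17)
i=np.hstack([cv2.resize(c["top"]["pixels"][150:270,300:460,::-1],None,fx=3,fy=3),cv2.resize(c["side"]["pixels"][130:250,290:390,::-1],None,fx=3,fy=3)])
cv2.imwrite("pics/crop_d.png",i)
E
```

```text
t 7.45 tcp [0.4935 0.021  0.0757] yaw 91.26 F [-0.8  5.2  3. ] M [ 0.96 -0.07 -0.  ]
tcp in machine mm -100.0 -1.4
652 ((499.79132080078125, -89.51457977294922), (117.68683624267578, 137.98097229003906), 89.51042175292969)
[[ 0.0673 -0.0682]
 [ 0.0715  0.0697]
 [-0.0461  0.0733]
 [-0.0503 -0.0646]]
pitch slope,z0 [0.1065 0.0813]
```

View pics/crop_d.png

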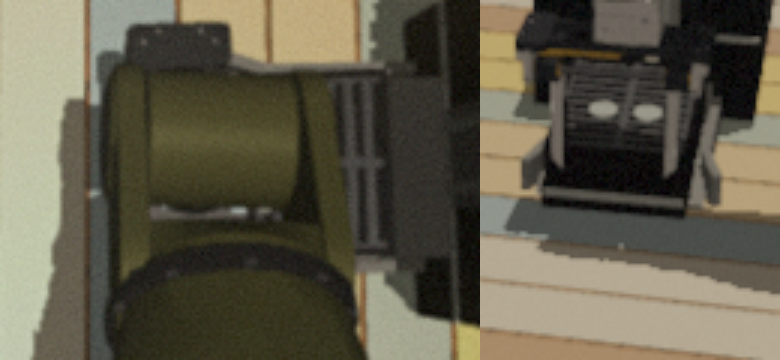

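>>> {"api": "send_rows", "payload": {
  "series": [
    [0,0,0,-0.004,0,0.003,1],
    [0,0,0,-0.01,0,0.003,1],
    [0,0,0,-0.015,0,0.003,1],
    [0,0,0,-0.02,0,0.003,1],
    [0,0,0,-0.025,0,0.002,1],
    [0,0,0,-0.03,0,0,1]
  ]
}}

```text
time_s: 8.15
ee_pos: [0.4938, -0.009, 0.0752]
eef_rot: [-3.141, -0.0, 1.593]
force: [-0.0, 2.3, -1.1]
grip_width: 0.0941
```

```bash
python3 - <<'E'
from h import *
o,c=look("e",("wrist","side"))
i=np.hstack([cv2.resize(c["wrist"]["pixels"][:,:,::-1],None,fx=.75,fy=.75),cv2.resize(c["side"]["pixels"][130:230,290:390,::-1],None,fx=3,fy=3)])
cv2.imwrite("pics/crop_e.png",i)
P=cloud(c["wrist"]).reshape(-1,3)
a=np.radians(MY);d=np.array([np.cos(a),np.sin(a)]);l=np.array([-np.sin(a),np.cos(a)])
m=P[:,:2]-M;x=m@d;y=m@l
for xx in np.arange(-.11,.06,.006):
    k=(abs(x-xx)<.003)&(abs(y)<.03);
    if k.sum(): print((xx*1000).round(),k.sum(),(np.median(P[k,2])*1000).round(1))
E
```

```text
t 8.15 tcp [ 0.4938 -0.009   0.0752] yaw 91.26 F [-0.   2.3 -1.1] M [ 0.35 -0.06 -0.  ]
tcp in machine mm -70.0 -1.7
-110.0 528 0.7
-104.0 499 0.7
-98.0 4363 169.5
-92.0 15649 190.7
-86.0 1805 180.5
-80.0 1569 33.1
-74.0 951 48.5
-68.0 637 48.4
-62.0 1673 54.1
-56.0 1825 79.6
-50.0 878 82.0
-44.0 131 81.7
-26.0 54 80.7
-20.0 736 80.3
-14.0 639 80.2
-8.0 681 79.4
-2.0 697 79.9
4.0 357 79.7
10.0 67 79.5
```

View pics/crop_e.png

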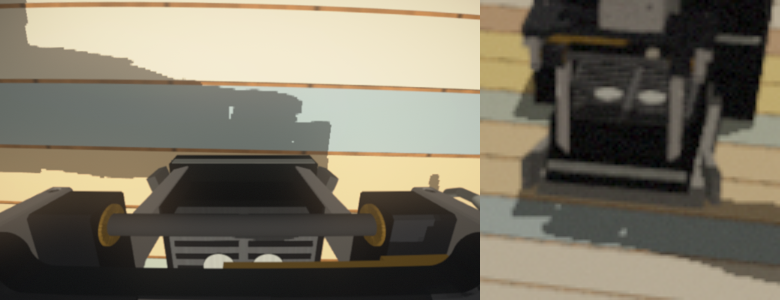

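>>> {"api": "send_rows", "payload": {
  "series": [
    [0,0,0,-0.007,0,0,1],
    [0,0,0,-0.014,0,0,1],
    [0,0,0,-0.021,0,0,1],
    [0,0,0,-0.028,0,0,1],
    [0,0,0,-0.035,0,0.001,1],
    [0,0,0,-0.042,0,0.001,1],
    [0,0,0,-0.049,0,0.001,1],
    [0,0,0,-0.055,0,0.001,1]
  ]
}}

```text
time_s: 9.05
ee_pos: [0.4952, -0.0642, 0.0743]
eef_rot: [-3.141, 0.0, 1.593]
force: [-0.5, 1.8, -0.6]
grip_width: 0.0941
```

>>> {"api": "send_rows", "payload": {
  "series": [
    [0,0,0,-0.003,0,0,1],
    [0,0,0,-0.006,0,0.001,1],
    [0,0,0,-0.009,0,0.001,1],
    [0,0,0,-0.012,0,0.002,1],
    [0,0,0,-0.014,0,0.002,1],
    [0,0,0,-0.016,0,0.002,1]
  ]
}}

```text
time_s: 9.65
ee_pos: [0.4956, -0.0797, 0.0724]
eef_rot: [-3.142, -0.0, 1.593]
force: [0.2, 1.9, 1.6]
grip_width: 0.0941
```

```bash
cat >> h.py <<'E'
def prof(c,lo,hi,st=.004,half=.03):
    P=cloud(c).reshape(-1,3)
    a=np.radians(MY);d=np.array([np.cos(a),np.sin(a)]);l=np.array([-np.sin(a),np.cos(a)])
    m=P[:,:2]-M;x=m@d;y=m@l
    for xx in np.arange(lo,hi,st):
        k=(abs(x-xx)<st/2)&(abs(y)<half)&(P[:,2]<.12)
        if k.sum()>5: print((xx*1000).round(),k.sum(),(np.median(P[k,2])*1000).round(1),end=" | ")
    print()
E
python3 - <<'E'
from h import *
o,c=look("f",("wrist","side"))
i=np.hstack([cv2.resize(c["wrist"]["pixels"][:,:,::-1],None,fx=.75,fy=.75),cv2.resize(c["side"]["pixels"][120:220,290:390,::-1],None,fx=3,fy=3)])
cv2.imwrite("pics/crop_f.png",i)
prof(c["wrist"],-.06,.1);prof(c["side"],-.06,.1)
E
```

```text
t 9.65 tcp [ 0.4956 -0.0797  0.0724] yaw 91.27 F [0.2 1.9 1.6] M [ 0.48 -0.14  0.07]
tcp in machine mm 0.7 -1.4
-60.0 369 3.0 | -56.0 366 4.2 | -52.0 371 5.3 | -48.0 372 6.5 | -44.0 373 7.6 | -40.0 388 8.8 | -36.0 397 9.9 | -32.0 402 11.1 | -28.0 375 12.3 | -24.0 375 13.5 | -20.0 381 14.5 | -16.0 394 15.8 | -12.0 410 17.0 | -8.0 1214 34.7 | -4.0 447 44.5 | 0.0 445 44.3 | 4.0 418 44.1 | 8.0 423 44.0 | 12.0 2506 64.9 | 16.0 584 77.8 | 20.0 584 78.2 | 24.0 442 78.3 | 48.0 287 77.1 | 52.0 525 77.4 | 56.0 414 77.3 | 60.0 453 76.8 | 64.0 514 76.8 | 68.0 450 77.4 | 72.0 412 77.3 | 76.0 125 77.0 | 80.0 55 77.0 | 
-60.0 20 3.1 | -56.0 24 4.6 | -52.0 16 5.9 | -48.0 26 6.4 | -44.0 20 8.3 | -40.0 20 9.2 | -36.0 14 10.8 | -32.0 17 10.5 | -28.0 28 12.0 | -24.0 18 14.6 | -20.0 16 13.9 | -16.0 25 16.8 | -12.0 47 24.1 | -8.0 93 32.3 | -4.0 52 33.6 | 0.0 11 43.4 | 4.0 15 44.5 | 8.0 67 56.4 | 12.0 107 63.4 | 16.0 55 64.8 | 20.0 12 78.0 | 24.0 12 78.7 | 28.0 16 77.8 | 36.0 16 77.8 | 40.0 10 77.3 | 44.0 11 76.9 | 52.0 14 77.1 | 56.0 12 77.7 | 60.0 10 77.3 | 64.0 14 77.5 | 68.0 10 78.2 | 72.0 11 76.9 | 76.0 7 77.7 | 80.0 12 76.5 | 84.0 7 76.9 | 88.0 7 76.1 | 92.0 11 76.1 | 96.0 13 76.0 |
```

View pics/crop_f.png

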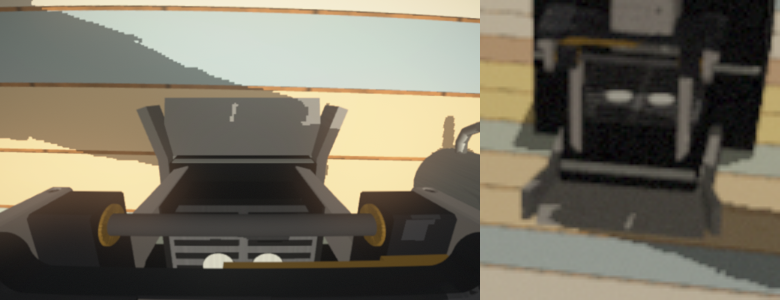

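>>> {"api": "send_rows", "payload": {
  "series": [
    [0,0,0,-0.0015,0,0.001,1],
    [0,0,0,-0.003,0,0.001,1],
    [0,0,0,-0.0045,0,0.001,1],
    [0,0,0,-0.006,0,0.001,1],
    [0,0,0,-0.0075,0,0.001,1],
    [0,0,0,-0.009,0,0.001,1],
    [0,0,0,-0.009,0,0.001,1]
  ]
}}

```text
time_s: 10.45
ee_pos: [0.4957, -0.0884, 0.0713]
eef_rot: [-3.141, -0.001, 1.593]
force: [0.4, 5.5, -0.5]
grip_width: 0.094
```

```bash
python3 - <<'E'
from h import *
o,c=look("g",("wrist",))
prof(c["wrist"],-.02,.04)
E
```

```text
t 10.45 tcp [ 0.4957 -0.0884  0.0713] yaw 91.27 F [ 0.4  5.5 -0.5] M [ 0.99 -0.23  0.11]
tcp in machine mm 9.3 -1.5
-20.0 384 14.6 | -16.0 385 15.7 | -12.0 409 16.9 | -8.0 419 18.1 | -4.0 369 18.7 | 0.0 1193 33.2 | 4.0 442 44.1 | 8.0 435 44.0 | 12.0 435 43.9 | 16.0 427 43.8 | 20.0 2500 63.4 | 24.0 569 77.5 | 28.0 621 77.8 | 32.0 462 77.9 |
```

>>> {"api": "send_rows", "payload": {
  "series": [
    [0,0,0,-0.001,0,0,1],
    [0,0,0,-0.002,0,0,1],
    [0,0,0,-0.003,0,0,1],
    [0,0,0,-0.003,0,0,1]
  ]
}}

```text
time_s: 10.9
ee_pos: [0.4956, -0.0911, 0.071]
eef_rot: [-3.141, -0.001, 1.593]
force: [1.5, 6.5, -2.4]
grip_width: 0.0935
```

```bash
python3 - <<'E'
from h import *
o,c=look("h",("wrist",))
prof(c["wrist"],-.02,.04)
E
```

```text
t 10.9 tcp [ 0.4956 -0.0911  0.071 ] yaw 91.28 F [ 1.5  6.5 -2.4] M [ 1.32 -0.28  0.18]
tcp in machine mm 12.1 -1.6
-20.0 422 14.6 | -16.0 401 15.8 | -12.0 385 17.0 | -8.0 409 18.1 | -4.0 366 18.6 | 0.0 290 18.7 | 4.0 1297 35.2 | 8.0 449 43.9 | 12.0 435 43.6 | 16.0 439 43.5 | 20.0 576 43.7 | 24.0 2399 66.7 | 28.0 610 77.4 | 32.0 548 77.7 | 36.0 313 77.7 |
```

>>> {"api": "send_rows", "payload": {
  "series": [
    [0,0,0,0,0,0.003,1],
    [0,0,0,0,0,0.006,1],
    [0,0,0,0,0,0.008,1],
    [0,0,0,0,0,0.01,1],
    [0,0,0,0,0,0.012,1],
    [0,0,0,0,0,0.0135,1],
    [0,0,0,0,0,0.0135,1]
  ]
}}

```text
time_s: 11.65
ee_pos: [0.4962, -0.0909, 0.0581]
eef_rot: [3.141, -0.001, 1.593]
force: [1.4, 11.1, 3.3]
grip_width: 0.0939
```

```bash
python3 - <<'E'
from h import *
o,c=look("i",("wrist",))
prof(c["wrist"],-.02,.06)
E
```

```text
t 11.65 tcp [ 0.4962 -0.0909  0.0581] yaw 91.3 F [ 1.4 11.1  3.3] M [ 1.79 -0.46  0.25]
tcp in machine mm 11.9 -1.1
-20.0 471 14.5 | -16.0 443 15.8 | -12.0 446 16.8 | -8.0 471 18.1 | -4.0 413 18.6 | 0.0 319 18.7 | 4.0 1247 30.2 | 8.0 476 38.3 | 12.0 481 38.2 | 16.0 464 38.3 | 20.0 756 38.9 | 24.0 2583 61.8 | 28.0 692 72.5 | 32.0 153 72.7 | 52.0 395 73.4 | 56.0 513 72.8 |
```

>>> {"api": "send_rows", "payload": {
  "series": [
    [0,0,0,0.001,0,0,1],
    [0,0,0,0.002,0,0,1],
    [0,0,0,0.003,0,0,1],
    [0,0,0,0.004,0,0,1],
    [0,0,0,0.006,0,0,1],
    [0,0,0,0.006,0,0,1]
  ]
}}

```text
time_s: 12.3
ee_pos: [0.4956, -0.0855, 0.0578]
eef_rot: [-3.141, 0.0, 1.593]
force: [0.7, 0.4, -0.5]
grip_width: 0.0942
```

```bash
python3 - <<'E'
from h import *
o,c=look("j",("wrist",))
prof(c["wrist"],-.02,.06)
E
```

```text
t 12.3 tcp [ 0.4956 -0.0855  0.0578] yaw 91.27 F [ 0.7  0.4 -0.5] M [-0.03 -0.08  0.  ]
tcp in machine mm 6.5 -1.6
-20.0 434 14.6 | -16.0 460 15.8 | -12.0 435 16.9 | -8.0 468 18.1 | -4.0 408 18.6 | 0.0 1164 29.9 | 4.0 488 38.3 | 8.0 474 38.3 | 12.0 460 38.3 | 16.0 466 38.3 | 20.0 2901 60.3 | 24.0 599 72.3 | 44.0 85 73.7 | 48.0 567 73.3 | 52.0 494 72.9 | 56.0 547 72.8 |
```

View pics/wrist_j.png

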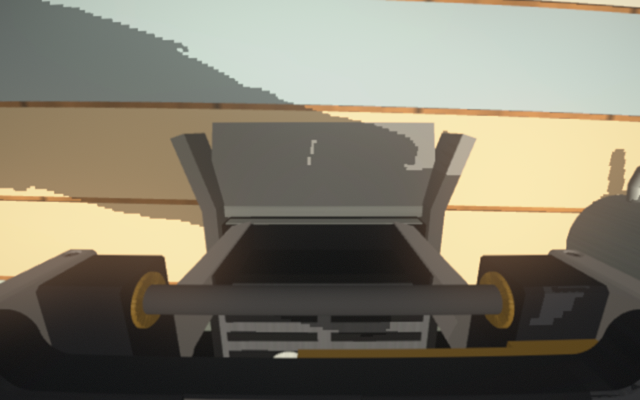

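The wrist view shows the lip strip (row ~212) uncovered right in front of the ledge (rows 222–285). The tray's front is down behind it, flat, and no force is left on the tool. I'll withdraw straight up.

>>> {"api": "send_rows", "payload": {
  "series": [
    [0,0,0,0.001,0,-0.005,1],
    [0,0,0,0.002,0,-0.015,1],
    [0,0,0,0.002,0,-0.04,1],
    [0,0,0,0.01,0,-0.08,1],
    [0,0,0,0.04,0,-0.12,1],
    [0,0,0,0.08,0,-0.15,1],
    [0,0,0,0.12,0,-0.17,1],
    [0,0,0,0.16,0,-0.18,1]
  ]
}}

```text
time_s: 13.15
ee_pos: [0.4923, 0.0759, 0.2411]
eef_rot: [3.138, -0.0, 1.592]
force: [0.6, 0.1, -0.7]
grip_width: 0.0936
```

>>> {"api": "send_rows", "payload": {
  "series": [
    [0,0,0,0.03,0,0,1],
    [0,0,0,0.06,0,0,1],
    [0,0,0,0.06,0,0,1],
    [0,0,0,0.06,0,0,1]
  ]
}}

```text
time_s: 13.55
ee_pos: [0.4907, 0.1346, 0.2385]
eef_rot: [3.141, 0.0, 1.594]
force: [-0.1, -0.4, 0.1]
grip_width: 0.0942
```

```bash
python3 - <<'E'
from h import *
o,c=look("k",("top","side","wrist"))
for n in c: print(n);prof(c[n],-.02,.12,.006,.05)
P=cloud(c["top"]).reshape(-1,3)
a=np.radians(MY);d=np.array([np.cos(a),np.sin(a)]);l=np.array([-np.sin(a),np.cos(a)])
m=P[:,:2]-M;x=m@d;y=m@l
for lo,hi,nm in((.03,.06,"f"),(.07,.1,"r")):
  for s in(-1,1):
    k=(x>lo)&(x<hi)&(s*y>.03)&(s*y<.06)&(P[:,2]<.1);print(nm,s,k.sum(),P[k,2].mean().round(4))
k=(x>.03)&(x<.1)&(P[:,2]>.055)&(P[:,2]<.1);print("y range",y[k].min(),y[k].max())
for xx in (.03,.05,.07,.09):
  k2=k&(abs(x-xx)<.006);print(xx,y[k2].min().round(4),y[k2].max().round(4))
i=np.hstack([cv2.resize(c["top"]["pixels"][150:270,340:470,::-1],None,fx=3,fy=3),cv2.resize(c["side"]["pixels"][110:230,270:400,::-1],None,fx=3,fy=3)])
cv2.imwrite("pics/crop_k.png",i)
E
```

```text
t 13.55 tcp [0.4907 0.1346 0.2385] yaw 91.34 F [-0.1 -0.4  0.1] M [-0.05 -0.05  0.06]
tcp in machine mm -213.7 -1.6
top
-20.0 114 15.4 | -14.0 103 17.4 | -8.0 107 18.6 | -2.0 173 21.4 | 4.0 110 38.9 | 10.0 102 38.9 | 16.0 250 47.0 | 22.0 124 72.9 | 28.0 111 73.5 | 34.0 114 73.9 | 40.0 115 73.2 | 46.0 117 74.2 | 52.0 109 73.4 | 58.0 120 73.9 | 64.0 103 73.3 | 70.0 116 73.3 | 76.0 111 74.3 | 82.0 108 73.9 | 88.0 112 74.1 | 94.0 111 73.9 | 100.0 116 73.9 | 106.0 187 75.9 | 112.0 132 73.6 | 118.0 28 73.9 | 
side
-20.0 42 14.4 | -14.0 57 15.8 | -8.0 54 19.0 | -2.0 139 27.9 | 4.0 91 31.5 | 10.0 49 39.3 | 16.0 197 55.7 | 22.0 165 57.7 | 28.0 42 72.9 | 34.0 27 73.1 | 40.0 23 73.3 | 46.0 31 73.0 | 52.0 29 73.4 | 58.0 31 73.3 | 64.0 28 73.1 | 70.0 30 73.8 | 76.0 30 73.3 | 82.0 23 73.9 | 88.0 27 73.8 | 94.0 17 73.8 | 100.0 34 74.6 | 106.0 71 105.7 | 112.0 90 105.9 | 118.0 23 74.1 | 
wrist
-2.0 519 31.3 | 4.0 226 38.1 | 10.0 228 38.0 | 16.0 945 50.1 | 22.0 395 59.9 | 28.0 31 72.7 | 
f -1 170 0.0738
f 1 168 0.0738
r -1 178 0.0739
r 1 166 0.0739
y range -0.0689583857293652 0.2827084468147108
0.03 -0.0674 0.2827
0.05 -0.0679 0.2774
0.07 -0.0684 0.0696
0.09 -0.069 0.069
```

View pics/crop_k.png

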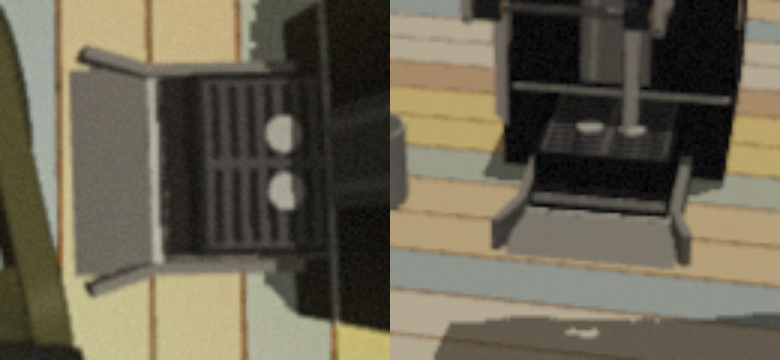

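View pics/side_k.png

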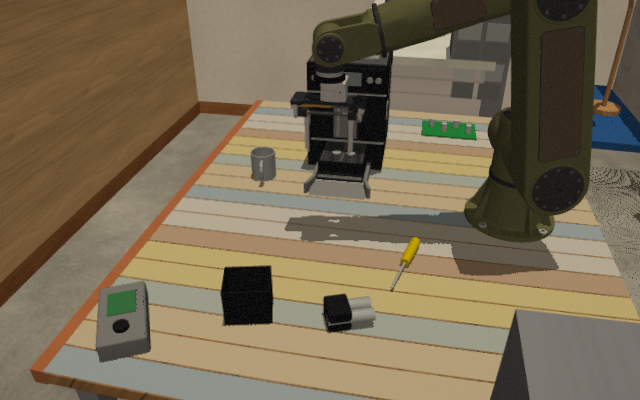

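The tray sits flat: its top is at 73–74 mm across the whole grille and the ledge is at 38 mm, with the front edge against the lip. The lip strip shows at (155,170) in the crop, ahead of the tray's front. Jug, bin, spout and screwdriver look unmoved and the gripper is clear, so I'm handing in.

```bash
python3 -c "
from station import ctrl
print(ctrl.hand_in())"
```

```text
the job is handed in; nothing more can be done
None
```

The drip tray is home: flat on the pan floor with its front edge down behind the lip. I handed it in at about 13.7 s of the 58 s allowed.

**How it went:** I squared and centred the tray with the two open fingers on the riser, then pushed it up the ramp and over the lip. At the sprung stop, friction held its front up on the lip, so I lowered the fingertips until the ledge dropped. I then backed off so the plunger could press the tray against the lip. The readings between moves never exceeded about 11 N.

**Last checks, with the arm clear:**
- **Level:** the ledge is at 38 mm, as it should be. The grille is at 73–74 mm from front to rear and side to side, against 72 nominal, so it reads 1–2 mm high; the top camera read about 2 mm high from the start.
- **Position:** the front edge sits at the lip's inner face to within about 2 mm, and the tray is centred to within about 1 mm.
- **Other things:** the jug, bin, spout and screwdriver look unmoved in the pictures; I did not measure their positions.

No check failed.

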